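Bridge the nose-heavy pastry tray to the marble riser

TASK

Slide the loaded blue tray off the wooden riser, across the open gap and onto the marble riser until it is fully home, and press it home against the brass stop with half a kilo to a kilo of force, then let go and move clear. The tray is nose-heavy: keep its rear end held down while the nose crosses, and ease off before the rear leaves the wooden riser, so that neither end sags into the gap. Push it along the surfaces, never lifting it, touch it slowly and bear on it gently (well under 2 kg of force), and leave everything else alone.

Things in the scene. Friction and masses are not known exactly. Their poses are not given: they have to be found in the camera images.
- tray: Blue serving tray, a flat board 150 mm wide (x), 220 mm long (y), 12 mm thick, 0.5 to 0.9 kg; origin at the centre of its underside. +y points to its nose, the way it must travel. Fixed on it, axis 58 mm ahead of the centre, is a white pot with a blue lid, 104 mm across, 85 mm high, which makes it nose-heavy: it balances about 75 mm behind its front edge.
- tray_center (a point): Centre of the tray's board, half-way up its 12 mm (6 mm above its underside); same axes as the tray.
- tray_nose (a point): Middle of the tray's front edge, 110 mm ahead of tray_center and 2 mm higher; same axes. The underside of this edge is bevelled (6 mm long, 4 mm high).
- tray_ledge (a point): On top of the bare flat ledge at the tray's rear (45 mm long, full 150 mm width), midway across, 22 mm ahead of the rear edge, 88 mm behind tray_center; the place to press down (rigid: touched faster than about 10 mm/s it takes a jolt; about 8 N holds it down). 23 mm ahead of it is the rear face of a straight wooden push bar across the tray, 130 mm wide, 12 mm thick, 20 mm high above the ledge. Same axes as the tray.
- near_riser: Pale wooden riser, fixed, where the tray starts. Origin at the centre of its foot; 196 mm wide (x), 250 mm long (y), flat top 50 mm above the table; its +y end (125 mm from the origin) borders the gap. Along both sides run rails 10 mm high, with 160 mm between them (5 mm play each side of the tray).
- far_riser: Marble-topped riser, fixed, in line with the near one (same axes), beyond an open gap of about 110 to 125 mm. Origin at the centre of its foot; 196 mm wide, 300 mm long (y), flat top 49 mm above the table (1 mm lower than the near one); its -y end, 150 mm from the origin, borders the gap. Same side rails, flared at the gap end. Sliding the tray along takes 2 to 6 N when it is not pressed down.
- stop: Brass stop bar, fixed and rigid, lying across the far riser: 150 mm wide (x), 24 mm thick (y), 30 mm high; origin at the centre of its underside; its face towards the tray is 12 mm to the -y side of the origin (same axes as the riser).
- cake_stand: Bystander: two-tier steel cake stand, 230 mm across, 240 mm high; origin at the centre of its underside.
- glass_bowl: Bystander: blue glass bowl, 150 mm across, 65 mm high; origin at the centre of its underside.
- latch_pot: Bystander: closed white ceramic pot with a wire latch, 110 mm across, 110 mm high; origin at the centre of its underside.
- tongs: Bystander: red plastic tongs lying flat, 220 mm long; origin at the centre of its underside.
- kahk_stamp: Bystander: dark wooden kahk stamp, 60 mm across, 68 mm high; origin at the centre of its underside.
- cookie_press: Bystander: white plastic lever cookie press standing upright, 72 mm across, lever reaching 90 mm to one side, 215 mm high; origin at the centre of its underside.
- sugar_jar: Bystander: glass jar, 80 mm across, 130 mm high; origin at the centre of its underside.

How it is judged (in metres and radians):
On the way, in this order (a step that is already met when the one before it is completed fails the run):
1. the tray, level, bridges the gap: its nose lies at least 10 mm over the marble riser (y of tray_nose in the frame of far_riser above -0.14 m and angle between tray_center's own z axis and vertical below 0.03 rad), for 0.1 s.
2. the tray is pressed home against the stop with at least 3 N (contact force between tray and stop above 3 N), for 0.1 s.
At the end, for the whole second after the job is handed in: The tray lies flat on the marble riser (level within 0.02 rad, straight within 0.06 rad), at rest, with its front edge within 4 mm of the stop's face, and the robot has let go (y of tray_nose in the frame of stop between -0.016 and 0 m and z of tray_center in the frame of far_riser between 0.051 and 0.059 m and angle between tray_center's own z axis and vertical below 0.02 rad and angle between the y axis of tray_center and the y axis of far_riser, either way round below 0.06 rad and linear speed of tray below 0.01 m/s); the robot touches nothing.
It fails at once if the tray sags or tips by more than 0.035 rad (angle between tray_center's own z axis and vertical above 0.035 rad).
It fails at once if the tray is lifted: its centre rises more than 8 mm above where it starts (56 mm) (height (world z) of tray_center above 0.064 m).
It fails at once if the tray hits or presses the stop with more than 18 N (contact force between tray and stop above 18 N).
It fails at once if the fingers press the tray with more than 25 N (contact force between the fingers and tray above 25 N).
It fails at once if any of the seven bystanders is moved by more than 20 mm (distance of any of cake_stand, glass_bowl, latch_pot, tongs, kahk_stamp, cookie_press, sugar_jar from where it was at the start of the episode above 0.02 m).
It also fails if it takes over 72 s, if anything falls off the work surface, if the arm or the gripper's body presses on something with over 40 N, if the wrist force passes 120 N, or if a joint passes its speed limit or range.

ROBOT

A 6-joint arm with a two-finger parallel gripper is mounted at the origin on the work surface. World frame = base frame: x ahead of the robot, y to its left, z up, the work surface at z = 0. Lengths are in mm, angles in rad, forces in N, time in s.
With the tool pointing down it reaches from about 300 to 775 mm from the base axis. Payload 14.6 kg.
Tool frame: the origin (TCP) lies midway between the tips of the shut fingers; the grasp point (between the pads) lies 19 mm behind it (manip.hold_point_z is the distance from the TCP to the grasp point, in mm); z points along the fingers, y is the direction in which the jaws open and shut (so a half turn about z gives the same grasp; the last joint's range is limited). The gripper opens to 94 mm and grips with 3 to 60 N. Pads are 16 mm wide; open, the fingers measure 119 mm over their backs; the gripper's body (75 mm by 177 mm) begins 78 mm behind the grasp point.
Start: joints at [-1.195, 0.3, 1.521, -0, 1.321, -0.067], TCP at [235.651, -496.949, 205.446] pointing down, gripper open.
Joint ranges: [-3.03, 3.03], [-0.79, 2.21], [0.23, 2.52], [-1.04, 4.18], [0, 3.07], [-2.55, 2.55]. Speed limits (rad/s): [2.22, 2.22, 2.57, 3.14, 3.14, 3.14].

INTERFACE

Orientations are given as [roll, pitch, yaw] about the fixed x, y, z axes, in that order (R = Rz(yaw) Ry(pitch) Rx(roll)).
In Python, from cell import manip gives the robot as it stands.
- The arm moves only by the shell command python3 -m crank 'ROWS' [OPENING] [FORCE]. ROWS is JSON, a list of rows, each an object with "offset": the shift along the world's x, y, z in m, a list of three; "spin": the turn about the world's z in degrees. In form: [{"offset": [dx, dy, dz], "spin": spin}, ...]. A call has exactly 8 rows; each row is the pose to reach, as a shift and turn from the pose measured when the call began; what a row does not reach only later rows make up. A row lasts 1/12 s, in which the tool goes at most 41.7 mm and 7.16 degrees, less where a joint would pass 70% of its speed; a pose out of reach is approached as far as the arm can. A call with a gripper value outside its range is refused whole. OPENING is the opening, from 0 (shut) to 1 (fully open), set as the call begins (- or left out, the last holds). The fingers move at their own pace and stop on an object; FORCE is the grip in N (left out, the last holds). Time passes only in rows, so rows that repeat a pose let the fingers close, or fill a call up. It gives the time, the measured TCP pose, the force and the opening at its end, in the units of the state.
- manip.read_state(): the state, without advancing time (a new reading comes with each control period).
- manip.camera(name): name is "side" or "top" or "wrist"; returns a dict with "pixels" (400x640x3 uint8, red, green, blue), "fx", "fy", "cx", "cy" (pixels), "k1" (the pictures are not rectified: a ray, as slopes to the right and down, at radius r is drawn at 1 + k1 r^2 times it, then the intrinsics apply), "extrinsics" (4x4, takes a point from world to camera coordinates); the wrist camera has in their place "hand_eye" (4x4, takes a point from camera to tool coordinates, whose origin is the TCP and whose axes are the flange's). Camera axes: x right, y down, z forward; pixel columns grow to the right and rows downward; lengths in mm; the calibration is good to about 2 mm. A picture is of the moment at which its call begins: read the wrist's pose just before it. There is no depth.
- manip.sign_off(): hands the job in, once; it reports no verdict.
Trained networks look in a picture, given as the dict that the camera call returned (one of the last four; its "shot" number tells which), for a name from the list of things; names that differ only in an ending like _2 or _b are one class to them, and where a whole thing is asked for, a point or a joint stands for the part that bears it (a point fixed in the world has none). Each returns a list of dicts, best first, with "conf" (0 to 1); they miss things now and then, are a little off and sometimes report something else, mostly with a low value. They report only what shows in the picture. A call takes as long as a camera call.
- manip.search_frame(picture, name): "location" ([x, y, z] in mm, in world coordinates, good to about 4 mm: the middle of the surface that is visible of it).
- manip.masks_of(picture, name): "mask" (400x640 bool, what is visible of it).
The state is a dict: "clock": time; "joints": joint angles; "qd": joint speeds; "effort": joint torques, N m; "eef_pos": TCP position; "eef_rot": TCP orientation; "wrist_force": force on the tool from outside, world axes, zero at the start; "moment": the same for the moment, N m; "finger_gap": finger opening in mm.
Only numpy, scipy, OpenCV 4.12 (cv2) and the standard library are available. Lean on these libraries where they do the work, as an engineer would, in place of code of your own. Each camera call takes 0.05 s, during which the arm holds its last target. There are 200 camera calls.

## Working session

There is one attempt and no reset: what is moved stays moved. The work goes in short steps, Python scripts to look and compute and a shell command to move; the robot and the scene stay as the last step left them, time stands still between calls to the robot, and variables do not carry over. Pictures are saved under pics/ and viewed, about 8 in all and at most 12, crops included, and the job is handed in when it is done.

```bash
ls; mkdir -p pics
cat > h.py <<'E'
import numpy as np, cv2
from cell import manip
def save(name,cam):
    p=manip.camera(cam); cv2.imwrite(f'pics/{name}.png',p['pixels'][:,:,::-1]); return p
def proj(p,P):
    P=np.atleast_2d(P).astype(float); c=(p['extrinsics']@np.c_[P,np.ones(len(P))].T).T
    s=c[:,:2]/c[:,2:3]; s=s*(1+p['k1']*(s**2).sum(1,keepdims=True))
    return s*[p['fx'],p['fy']]+[p['cx'],p['cy']]
def ray(p,uv):
    d=(np.atleast_2d(uv)-[p['cx'],p['cy']])/[p['fx'],p['fy']]; s=d.copy()
    for _ in range(20): s=d/(1+p['k1']*(s**2).sum(1,keepdims=True))
    R=p['extrinsics'][:3,:3]; t=p['extrinsics'][:3,3]
    return -R.T@t, np.c_[s,np.ones(len(s))]@R
def at_z(p,uv,z):
    o,D=ray(p,uv); return o+D*((z-o[2])/D[:,2])[:,None]
E
python3 - <<'E'
from h import *
for c in('top','side'):
    p=save(c,c); print(c,p['fx'],p['k1'],np.round(-p['extrinsics'][:3,:3].T@p['extrinsics'][:3,3]))
    for n in ['tray','near_riser','far_riser','stop','cake_stand','cookie_press','sugar_jar','latch_pot','glass_bowl','kahk_stamp','tongs']:
        r=manip.search_frame(p,n); print(n,[(np.round(a['location']),round(a['conf'],2)) for a in r[:2]])
print(manip.read_state())
E
```

```text
pics
top 425.63159756552466 -0.10319710800579639 [ 304.  -13. 1416.]
tray [(array([ 456., -222.,   61.]), 0.71)]
near_riser [(array([ 456., -241.,   54.]), 0.68)]
far_riser [(array([476., 145.,  45.]), 0.76)]
stop [(array([479., 273.,  78.]), 0.87)]
cake_stand [(array([586., 457., 189.]), 0.6)]
cookie_press [(array([291., 428., 159.]), 0.88), (array([ 456., -224.,   61.]), 0.37)]
sugar_jar [(array([ 491., -463.,  123.]), 0.71)]
latch_pot [(array([ 459., -220.,   59.]), 0.71), (array([587., 457., 191.]), 0.64)]
glass_bowl [(array([ 774., -147.,   24.]), 0.9)]
kahk_stamp [(array([720., 238.,  16.]), 0.58)]
tongs [(array([ 732., -356.,    7.]), 0.85), (array([ 456., -224.,   61.]), 0.42)]
side 506.6921350842857 0.015971241805599758 [-51. 931. 969.]
tray [(array([ 726., -345.,    4.]), 0.67), (array([ 444., -162.,   70.]), 0.63)]
near_riser [(array([ 385., -152.,   50.]), 0.6)]
far_riser [(array([462., 166.,  52.]), 0.7)]
stop [(array([469., 290.,  80.]), 0.92)]
cake_stand [(array([583., 505.,  79.]), 0.59)]
cookie_press [(array([280., 465., 132.]), 0.57)]
sugar_jar [(array([ 489., -452.
[... 197 characters left out ...]
]
tongs [(array([ 725., -346.,    9.]), 0.87)]
{'clock': 1.2, 'joints': array([-1.19460211e+00,  2.99884813e-01,  1.52099060e+00, -1.13364019e-05,
        1.32071120e+00, -6.65629456e-02]), 'qd': array([-0.00153406, -0.00156784,  0.001737  , -0.00058955, -0.00028303,
       -0.00088116]), 'effort': array([ 1.01579707e-05, -5.31667614e+01, -3.52916121e+01,  7.08524650e-02,
        2.14154518e-02, -3.34476886e-05]), 'eef_pos': array([ 235.64763579, -496.95118922,  205.45789443]), 'eef_rot': array([3.14158736e+00, 1.13612118e-05, 4.42759964e-01]), 'wrist_force': array([0.16918492, 0.39054824, 0.04667847]), 'moment': array([ 0.00164099, -0.00083639, -0.03427494]), 'finger_gap': 93.8190014982565}
```

View pics/top.png

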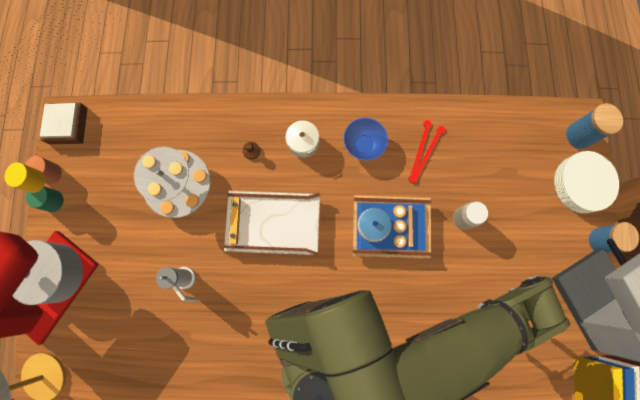

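View pics/side.png

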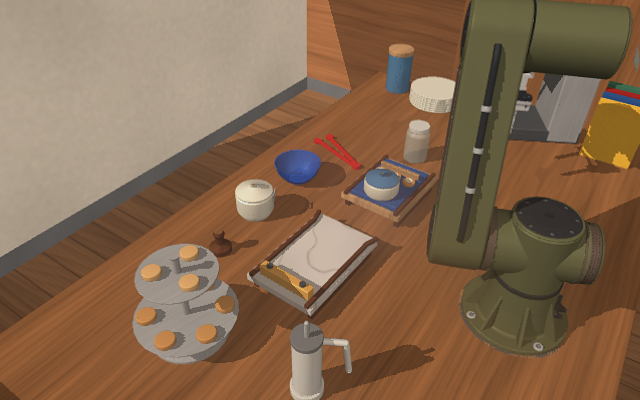

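The top view shows +y to the left. The tray is at columns 355–431, rows 198–257, with its push bar at column ~411. The far riser is at columns 225–320, with the stop at column ~234. The jar at (471,215) is close behind the near riser. The side view shows the same layout.

Run:
```python
from h import *
p=manip.camera('top'); im=p['pixels'][:,:,::-1]
c=cv2.resize(im[185:265,220:440],None,fx=3.6,fy=3.6,interpolation=cv2.INTER_CUBIC); 
for n in ['tray','near_riser','far_riser','stop']:
    m=manip.masks_of(p,n)[0]['mask'].astype(np.uint8)
    z={'tray':12+50,'near_riser':55,'far_riser':55,'stop':79}[n]
    v,u=np.nonzero(m); w=at_z(p,np.c_[u,v],z)[:,:2].astype(np.float32)
    print(n,cv2.minAreaRect(w), u.min(),u.max(),v.min(),v.max())
    cs,_=cv2.findContours(m,0,1)
    k=np.concatenate(cs)[:,0]
    for a in k:
        x,y=((a-[220,185])*3.6+1.8).astype(int)
        if 0<=x<c.shape[1] and 0<=y<c.shape[0]: cv2.circle(c,(x,y),1,{'tray':(0,255,0),'near_riser':(0,0,255),'far_riser':(255,255,0),'stop':(255,0,255)}[n],-1)
cv2.imwrite('pics/crop.png',c)
```

```text
tray ((463.437744140625, -224.48147583007812), (224.27879333496094, 154.4818572998047), 88.88063049316406) 356 426 202 250
near_riser ((462.41900634765625, -228.344482421875), (253.70172119140625, 202.91238403320312), 88.0912094116211) 352 431 195 258
far_riser ((476.8141784667969, 158.20086669921875), (306.24176025390625, 201.654296875), 87.52767181396484) 223 320 191 255
stop ((478.256591796875, 276.7880554199219), (147.64134216308594, 35.160884857177734), 0.1259838044643402) 228 240 197 243
```

View pics/crop.png

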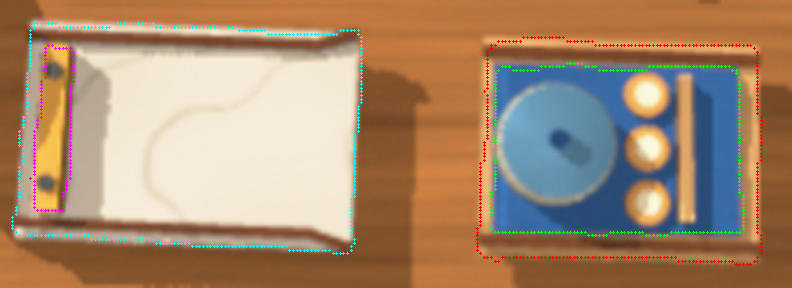

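The crop shows clean masks: tray in green, its bar at crop columns 677–693, and both risers. The common axis is about yaw −2.1° and the gap is about 111 mm. I'll check the bar and stop numbers and move above the ledge.

```bash
python3 - <<'E'
from h import *
p=manip.camera('top')
f=lambda c,r,z: print(np.round(at_z(p,[[c/3.6+220-.5,r/3.6+185-.5]],z)[0],1))
f(677,150,82);f(693,150,82);f(743,150,62);f(495,150,62)
print('stop front bottom/top, back top');f(71,130,49);f(68,130,79);f(35,130,79)
print('gap edges');f(480,150,50);f(355,150,49)
E
python3 -m crank '[{"offset":[0.028,0.023,0],"spin":6},{"offset":[0.056,0.046,0],"spin":12},{"offset":[0.084,0.069,0],"spin":18},{"offset":[0.112,0.092,0],"spin":25},{"offset":[0.140,0.115,0],"spin":32},{"offset":[0.168,0.138,0],"spin":39},{"offset":[0.197,0.161,0],"spin":45},{"offset":[0.225,0.180,0],"spin":51}]' 0.8
```

```text
[ 460.7 -273.5   82. ]
[ 460.7 -287.7   82. ]
[ 463.2 -336.8   62. ]
[ 462.4 -115.    62. ]
stop front bottom/top, back top
[479.7 266.2  49. ]
[475.8 262.7  79. ]
[475.6 292.2  79. ]
gap edges
[ 463.8 -102.5   50. ]
[463.3   9.6  49. ]
clock: 2.17
eef_pos: [462.0, -315.2, 205.7]
eef_rot: [3.141, 0.0, 1.339]
wrist_force: [1.1, -0.7, 1.0]
finger_gap: 75.3
```

```bash
python3 -m crank '[{"offset":[-0.001,0.001,-0.01],"spin":3},{"offset":[-0.001,0.002,-0.025],"spin":6},{"offset":[-0.001,0.003,-0.045],"spin":9},{"offset":[-0.001,0.003,-0.065],"spin":11.2},{"offset":[-0.001,0.003,-0.08],"spin":11.2},{"offset":[-0.001,0.003,-0.095],"spin":11.2},{"offset":[-0.001,0.003,-0.106],"spin":11.2},{"offset":[-0.001,0.003,-0.112],"spin":11.2}]'
python3 - <<'E'
from h import *
s=manip.read_state();p=save('w1','wrist');print(s['eef_pos'],s['wrist_force'],p['hand_eye'])
save('s2','side')
E
```

```text
clock: 2.83
eef_pos: [460.6, -312.0, 92.3]
eef_rot: [-3.141, -0.001, 1.534]
wrist_force: [-0.1, -0.8, 0.1]
finger_gap: 75.1
[ 460.62709766 -311.96307435   92.31064018] [-0.07927797 -0.81578963  0.1156059 ] [[ 1.48830541e-04 -9.68107079e-01 -2.50536746e-01  7.25475476e+01]
 [ 9.99999586e-01 -8.07389350e-05  9.06032417e-04  4.16482377e-01]
 [-8.97364467e-04 -2.50536777e-01  9.68106667e-01 -1.78391927e+02]
 [ 0.00000000e+00  0.00000000e+00  0.00000000e+00  1.00000000e+00]]
```

View pics/w1.png

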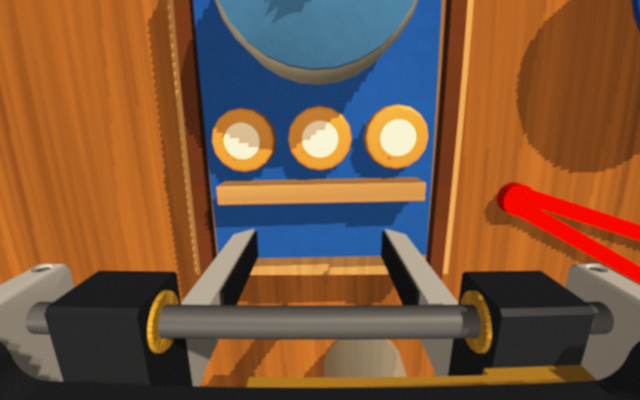

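The wrist view shows the bar parallel to the jaws (row ~190, columns 217–426). The fingertips are centred (columns 250 and 390) over the bare ledge. Descending now.

```bash
python3 -m crank '[{"offset":[0,0.003,-0.005],"spin":0},{"offset":[0,0.006,-0.01],"spin":0},{"offset":[0,0.008,-0.014],"spin":0},{"offset":[0,0.009,-0.018],"spin":0},{"offset":[0,0.009,-0.021],"spin":0},{"offset":[0,0.009,-0.024],"spin":0},{"offset":[0,0.009,-0.0255],"spin":0},{"offset":[0,0.009,-0.0265],"spin":0}]'
python3 -m crank '[{"offset":[0,0,-0.0003],"spin":0},{"offset":[0,0,-0.0006],"spin":0},{"offset":[0,0,-0.0009],"spin":0},{"offset":[0,0,-0.0012],"spin":0},{"offset":[0,0,-0.0015],"spin":0},{"offset":[0,0,-0.0018],"spin":0},{"offset":[0,0,-0.0021],"spin":0},{"offset":[0,0,-0.0024],"spin":0}]'
```

```text
clock: 3.6
eef_pos: [460.7, -303.1, 66.3]
eef_rot: [-3.141, -0.001, 1.534]
wrist_force: [0.2, 0.0, -0.0]
finger_gap: 75.3
clock: 4.27
eef_pos: [460.7, -303.1, 63.9]
eef_rot: [-3.141, -0.001, 1.534]
wrist_force: [-0.6, -0.4, -0.2]
finger_gap: 75.3
```

```bash
python3 -m crank '[{"offset":[0,0,-0.0003],"spin":0},{"offset":[0,0,-0.0006],"spin":0},{"offset":[0,0,-0.0009],"spin":0},{"offset":[0,0,-0.0012],"spin":0},{"offset":[0,0,-0.0014],"spin":0},{"offset":[0,0,-0.0016],"spin":0},{"offset":[0,0,-0.0018],"spin":0},{"offset":[0,0,-0.002],"spin":0}]'
```

```text
clock: 4.93
eef_pos: [460.8, -303.1, 62.3]
eef_rot: [-3.141, -0.001, 1.534]
wrist_force: [-4.1, 1.2, 7.4]
finger_gap: 75.0
```

```bash
python3 -m crank '[{"offset":[0,0.0005,-0.0004],"spin":0},{"offset":[0,0.001,-0.0004],"spin":0},{"offset":[0,0.0015,-0.0004],"spin":0},{"offset":[0,0.002,-0.0004],"spin":0},{"offset":[0,0.0025,-0.0004],"spin":0},{"offset":[0,0.003,-0.0004],"spin":0},{"offset":[0,0.0035,-0.0004],"spin":0},{"offset":[0,0.004,-0.0004],"spin":0}]'
```

```text
clock: 5.6
eef_pos: [461.1, -299.7, 62.3]
eef_rot: [3.141, 0.001, 1.534]
wrist_force: [-0.4, -5.4, 4.7]
finger_gap: 75.4
```

```bash
python3 -m crank '[{"offset":[0,0.0005,-0.0006],"spin":0},{"offset":[0,0.001,-0.0006],"spin":0},{"offset":[0,0.0015,-0.0006],"spin":0},{"offset":[0,0.002,-0.0006],"spin":0},{"offset":[0,0.0025,-0.0006],"spin":0},{"offset":[0,0.003,-0.0006],"spin":0},{"offset":[0,0.0035,-0.0006],"spin":0},{"offset":[0,0.004,-0.0006],"spin":0}]'
python3 -m crank '[{"offset":[0,0.0005,-0.0006],"spin":0},{"offset":[0,0.001,-0.0006],"spin":0},{"offset":[0,0.0015,-0.0006],"spin":0},{"offset":[0,0.002,-0.0006],"spin":0},{"offset":[0,0.0025,-0.0006],"spin":0},{"offset":[0,0.003,-0.0006],"spin":0},{"offset":[0,0.0035,-0.0006],"spin":0},{"offset":[0,0.004,-0.0006],"spin":0}]'
python3 - <<'E'
from h import *
p=manip.camera('top')
m=manip.masks_of(p,'tray')[0]['mask']; v,u=np.nonzero(m)
print(cv2.minAreaRect(at_z(p,np.c_[u,v],62)[:,:2].astype(np.float32)),u.min(),u.max())
E
```

```text
clock: 6.27
eef_pos: [461.3, -296.4, 62.3]
eef_rot: [3.14, 0.002, 1.534]
wrist_force: [-0.7, -6.6, 7.3]
finger_gap: 75.0
clock: 6.93
eef_pos: [461.5, -293.3, 62.3]
eef_rot: [3.14, 0.004, 1.535]
wrist_force: [-1.3, -6.2, 6.9]
finger_gap: 75.5
((464.68621826171875, -191.2506103515625), (166.91957092285156, 151.70167541503906), 87.3476791381836) 354 407
```

```bash
python3 -m crank '[{"offset":[0,0.001,-0.0006],"spin":0},{"offset":[0.0001,0.0025,-0.0006],"spin":0},{"offset":[0.0002,0.0045,-0.0006],"spin":0},{"offset":[0.0002,0.0065,-0.0006],"spin":0},{"offset":[0.0003,0.0085,-0.0006],"spin":0},{"offset":[0.0004,0.0105,-0.0006],"spin":0},{"offset":[0.0005,0.0125,-0.0006],"spin":0},{"offset":[0.0005,0.0145,-0.0006],"spin":0}]'
python3 -m crank '[{"offset":[0,0.002,-0.0006],"spin":0},{"offset":[0.0001,0.004,-0.0006],"spin":0},{"offset":[0.0002,0.006,-0.0006],"spin":0},{"offset":[0.0003,0.008,-0.0006],"spin":0},{"offset":[0.0004,0.010,-0.0006],"spin":0},{"offset":[0.0004,0.012,-0.0006],"spin":0},{"offset":[0.0005,0.014,-0.0006],"spin":0},{"offset":[0.0006,0.016,-0.0006],"spin":0}]'
```

```text
clock: 7.7
eef_pos: [462.3, -279.3, 62.3]
eef_rot: [3.139, 0.006, 1.535]
wrist_force: [-0.3, -6.3, 8.2]
finger_gap: 75.3
clock: 8.37
eef_pos: [463.2, -264.0, 62.4]
eef_rot: [3.137, 0.007, 1.535]
wrist_force: [1.1, -5.7, 7.4]
finger_gap: 75.3
```

```bash
for i in 1; do python3 -m crank '[{"offset":[0,0.002,-0.0006],"spin":0},{"offset":[0,0.004,-0.0006],"spin":0},{"offset":[0,0.006,-0.0006],"spin":0},{"offset":[0.0001,0.008,-0.0006],"spin":0},{"offset":[0.0001,0.010,-0.0006],"spin":0},{"offset":[0.0002,0.012,-0.0006],"spin":0},{"offset":[0.0002,0.014,-0.0006],"spin":0},{"offset":[0.0002,0.016,-0.0006],"spin":0}]'; done
python3 -m crank '[{"offset":[0,0.002,-0.0006],"spin":0},{"offset":[0,0.004,-0.0006],"spin":0},{"offset":[0,0.006,-0.0006],"spin":0},{"offset":[0.0001,0.008,-0.0006],"spin":0},{"offset":[0.0001,0.010,-0.0006],"spin":0},{"offset":[0.0002,0.012,-0.0006],"spin":0},{"offset":[0.0002,0.014,-0.0006],"spin":0},{"offset":[0.0002,0.016,-0.0006],"spin":0}]'
python3 - <<'E'
from h import *
p=save('w2','wrist')
E
```

```text
clock: 9.03
eef_pos: [463.8, -248.6, 62.4]
eef_rot: [3.136, 0.009, 1.535]
wrist_force: [0.2, -6.3, 6.9]
finger_gap: 75.3
clock: 9.7
eef_pos: [464.4, -233.2, 62.5]
eef_rot: [3.135, 0.01, 1.535]
wrist_force: [-1.0, -6.5, 8.1]
finger_gap: 75.2
```

View pics/w2.png

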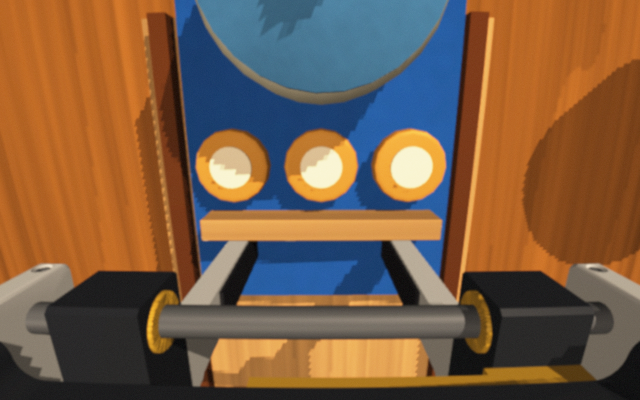

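The wrist view shows the fingers up against the bar (row ~225) and the tray straight between the rails, with similar gaps at columns ~180 and ~460. Carrying on with slightly more hold-down.

```bash
python3 -m crank '[{"offset":[0,0.002,-0.0007],"spin":0},{"offset":[0,0.004,-0.0007],"spin":0},{"offset":[0,0.006,-0.0007],"spin":0},{"offset":[0.0001,0.008,-0.0007],"spin":0},{"offset":[0.0001,0.010,-0.0007],"spin":0},{"offset":[0.0002,0.012,-0.0007],"spin":0},{"offset":[0.0002,0.014,-0.0007],"spin":0},{"offset":[0.0002,0.016,-0.0007],"spin":0}]'
python3 -m crank '[{"offset":[0,0.002,-0.0007],"spin":0},{"offset":[0,0.004,-0.0007],"spin":0},{"offset":[0,0.006,-0.0007],"spin":0},{"offset":[0.0001,0.008,-0.0007],"spin":0},{"offset":[0.0001,0.010,-0.0007],"spin":0},{"offset":[0.0002,0.012,-0.0007],"spin":0},{"offset":[0.0002,0.014,-0.0007],"spin":0},{"offset":[0.0002,0.016,-0.0007],"spin":0}]'
```

```text
clock: 10.42
eef_pos: [465.0, -217.6, 62.5]
eef_rot: [3.134, 0.012, 1.535]
wrist_force: [-0.1, -6.9, 8.9]
finger_gap: 75.5
clock: 11.08
eef_pos: [465.6, -202.4, 62.6]
eef_rot: [3.133, 0.014, 1.536]
wrist_force: [-1.2, -7.0, 8.6]
finger_gap: 74.9
```

```bash
python3 -m crank '[{"offset":[0,0.002,-0.0007],"spin":0},{"offset":[0,0.004,-0.0007],"spin":0},{"offset":[0,0.006,-0.0007],"spin":0},{"offset":[0.0001,0.008,-0.0007],"spin":0},{"offset":[0.0001,0.010,-0.0007],"spin":0},{"offset":[0.0002,0.012,-0.0007],"spin":0},{"offset":[0.0002,0.014,-0.0007],"spin":0},{"offset":[0.0002,0.016,-0.0007],"spin":0}]'
python3 - <<'E'
from h import *
p=save('s3','side'); cv2.imwrite('pics/s3c.png',cv2.resize(p['pixels'][130:310,240:480,::-1],None,fx=3,fy=3))
E
```

```text
clock: 11.75
eef_pos: [466.3, -187.0, 62.6]
eef_rot: [3.131, 0.015, 1.536]
wrist_force: [-0.8, -6.3, 8.3]
finger_gap: 75.3
```

View pics/s3c.png

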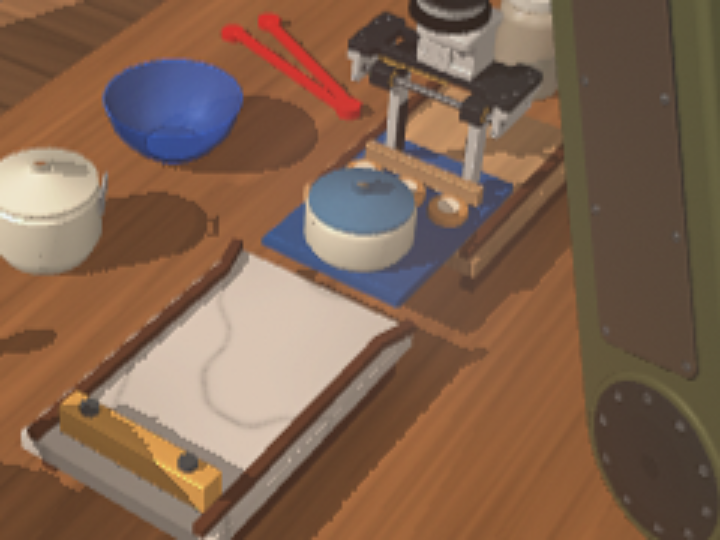

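The tray is level with its nose (crop ~(330,285)) just short of the marble edge, and it is aligned with the flared rails. Bridging now.

```bash
for k in 1 2; do :; done
python3 -m crank '[{"offset":[0,0.0015,-0.0007],"spin":0},{"offset":[0,0.003,-0.0007],"spin":0},{"offset":[0,0.0045,-0.0007],"spin":0},{"offset":[0.0001,0.006,-0.0007],"spin":0},{"offset":[0.0001,0.0075,-0.0007],"spin":0},{"offset":[0.0002,0.009,-0.0007],"spin":0},{"offset":[0.0002,0.0105,-0.0007],"spin":0},{"offset":[0.0002,0.012,-0.0007],"spin":0}]'
python3 -m crank '[{"offset":[0,0.0015,-0.0007],"spin":0},{"offset":[0,0.003,-0.0007],"spin":0},{"offset":[0,0.0045,-0.0007],"spin":0},{"offset":[0.0001,0.006,-0.0007],"spin":0},{"offset":[0.0001,0.0075,-0.0007],"spin":0},{"offset":[0.0002,0.009,-0.0007],"spin":0},{"offset":[0.0002,0.0105,-0.0007],"spin":0},{"offset":[0.0002,0.012,-0.0007],"spin":0}]'
```

```text
clock: 12.47
eef_pos: [467.0, -175.4, 62.7]
eef_rot: [3.13, 0.017, 1.536]
wrist_force: [0.2, -6.5, 10.1]
finger_gap: 75.2
clock: 13.13
eef_pos: [467.7, -164.1, 62.8]
eef_rot: [3.128, 0.018, 1.536]
wrist_force: [-0.2, -7.5, 10.8]
finger_gap: 74.9
```

```bash
python3 -m crank '[{"offset":[0,0.002,-0.0006],"spin":0},{"offset":[0,0.004,-0.0006],"spin":0},{"offset":[0,0.006,-0.0006],"spin":0},{"offset":[0,0.008,-0.0006],"spin":0},{"offset":[0,0.010,-0.0005],"spin":0},{"offset":[0.0001,0.012,-0.0005],"spin":0},{"offset":[0.0001,0.014,-0.0005],"spin":0},{"offset":[0.0002,0.016,-0.0005],"spin":0}]'
python3 - <<'E'
from h import *
p=save('s4','side'); cv2.imwrite('pics/s4c.png',cv2.resize(p['pixels'][150:290,260:460,::-1],None,fx=4,fy=4,interpolation=2))
E
```

```text
clock: 13.8
eef_pos: [468.3, -148.7, 63.0]
eef_rot: [3.127, 0.02, 1.537]
wrist_force: [-0.1, -6.5, 8.4]
finger_gap: 75.4
```

View pics/s4c.png

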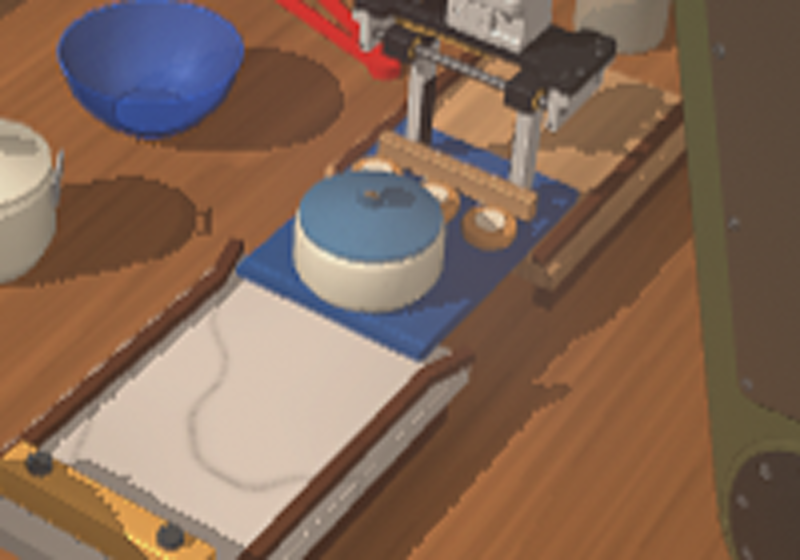

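The nose is well over the marble (crop ~(330,310)), straight and level. Easing the hold-down off the ledge, then pushing on the bar only.

```bash
python3 -m crank '[{"offset":[0,-0.0004,-0.0002],"spin":0},{"offset":[0,-0.0008,0.0002],"spin":0},{"offset":[0,-0.0012,0.0007],"spin":0},{"offset":[0,-0.0015,0.0014],"spin":0},{"offset":[0,-0.0015,0.0022],"spin":0},{"offset":[0,-0.0015,0.0032],"spin":0},{"offset":[0,-0.0015,0.0042],"spin":0},{"offset":[0,-0.0015,0.005],"spin":0}]'
python3 -m crank '[{"offset":[0,0.0005,0],"spin":0},{"offset":[0,0.001,0],"spin":0},{"offset":[0,0.0015,0],"spin":0},{"offset":[0,0.002,0],"spin":0},{"offset":[0,0.003,0],"spin":0},{"offset":[0,0.0045,0],"spin":0},{"offset":[0.0001,0.006,0],"spin":0},{"offset":[0.0002,0.008,0],"spin":0}]'
```

```text
clock: 14.52
eef_pos: [468.3, -149.9, 68.1]
eef_rot: [3.127, 0.019, 1.537]
wrist_force: [0.0, 0.2, 0.3]
finger_gap: 75.2
clock: 15.18
eef_pos: [468.5, -141.8, 68.0]
eef_rot: [3.127, 0.019, 1.537]
wrist_force: [0.1, -2.4, -1.0]
finger_gap: 75.2
```

```bash
python3 -m crank '[{"offset":[0,0.002,0],"spin":0},{"offset":[0.0001,0.0045,0],"spin":0},{"offset":[0.0001,0.007,0],"spin":0},{"offset":[0.0002,0.0095,0],"spin":0},{"offset":[0.0002,0.012,0],"spin":0},{"offset":[0.0003,0.0145,0],"spin":0},{"offset":[0.0004,0.017,0],"spin":0},{"offset":[0.0004,0.0195,0],"spin":0}]'
python3 -m crank '[{"offset":[0,0.0025,0],"spin":0},{"offset":[0.0001,0.005,0],"spin":0},{"offset":[0.0001,0.0075,0],"spin":0},{"offset":[0.0002,0.01,0],"spin":0},{"offset":[0.0002,0.0125,0],"spin":0},{"offset":[0.0003,0.015,0],"spin":0},{"offset":[0.0004,0.0175,0],"spin":0},{"offset":[0.0004,0.02,0],"spin":0}]'
python3 -m crank '[{"offset":[0,0.0025,0],"spin":0},{"offset":[0.0001,0.005,0],"spin":0},{"offset":[0.0001,0.0075,0],"spin":0},{"offset":[0.0002,0.01,0],"spin":0},{"offset":[0.0002,0.0125,0],"spin":0},{"offset":[0.0003,0.015,0],"spin":0},{"offset":[0.0004,0.0175,0],"spin":0},{"offset":[0.0004,0.02,0],"spin":0}]'
```

```text
clock: 15.85
eef_pos: [468.9, -122.1, 68.1]
eef_rot: [3.127, 0.019, 1.537]
wrist_force: [0.2, -2.5, -1.2]
finger_gap: 75.1
clock: 16.52
eef_pos: [469.3, -101.8, 68.0]
eef_rot: [3.127, 0.019, 1.537]
wrist_force: [0.5, -2.1, -2.1]
finger_gap: 75.4
clock: 17.18
eef_pos: [469.7, -81.6, 68.1]
eef_rot: [3.127, 0.019, 1.537]
wrist_force: [0.5, -2.0, -1.1]
finger_gap: 75.1
```

```bash
python3 -m crank '[{"offset":[0,0.0025,0],"spin":0},{"offset":[0.0001,0.005,0],"spin":0},{"offset":[0.0001,0.0075,0],"spin":0},{"offset":[0.0002,0.01,0],"spin":0},{"offset":[0.0002,0.0125,0],"spin":0},{"offset":[0.0003,0.015,0],"spin":0},{"offset":[0.0004,0.0175,0],"spin":0},{"offset":[0.0004,0.02,0],"spin":0}]'
python3 -m crank '[{"offset":[0,0.0025,0],"spin":0},{"offset":[0.0001,0.005,0],"spin":0},{"offset":[0.0001,0.0075,0],"spin":0},{"offset":[0.0002,0.01,0],"spin":0},{"offset":[0.0002,0.0125,0],"spin":0},{"offset":[0.0003,0.015,0],"spin":0},{"offset":[0.0004,0.0175,0],"spin":0},{"offset":[0.0004,0.02,0],"spin":0}]'
python3 - <<'E'
from h import *
p=save('s5','side'); cv2.imwrite('pics/s5c.png',cv2.resize(p['pixels'][150:310,230:450,::-1],None,fx=3.6,fy=3.6,interpolation=2))
E
```

```text
clock: 17.85
eef_pos: [470.2, -61.4, 68.1]
eef_rot: [3.127, 0.02, 1.537]
wrist_force: [0.3, -3.3, -1.5]
finger_gap: 75.3
clock: 18.52
eef_pos: [470.6, -41.1, 68.1]
eef_rot: [3.127, 0.02, 1.537]
wrist_force: [-1.3, -1.8, -1.3]
finger_gap: 75.4
```

View pics/s5c.png

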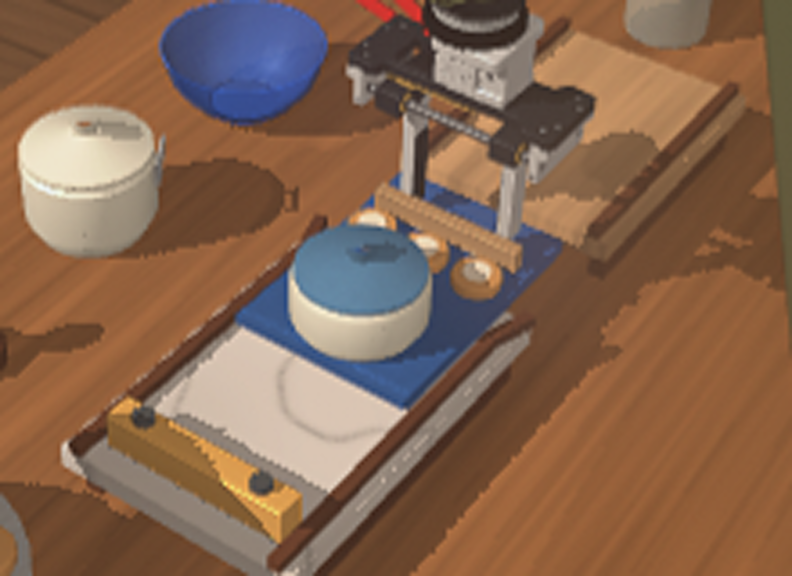

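The tray is on the marble between the rails, level, with its rear clear of the wooden riser. The stop is still ~120 mm ahead.

```bash
python3 -m crank '[{"offset":[0,0.0025,0],"spin":0},{"offset":[0.0001,0.005,0],"spin":0},{"offset":[0.0001,0.0075,0],"spin":0},{"offset":[0.0002,0.01,0],"spin":0},{"offset":[0.0002,0.0125,0],"spin":0},{"offset":[0.0003,0.015,0],"spin":0},{"offset":[0.0004,0.0175,0],"spin":0},{"offset":[0.0004,0.02,0],"spin":0}]'
python3 -m crank '[{"offset":[0,0.0025,0],"spin":0},{"offset":[0.0001,0.005,0],"spin":0},{"offset":[0.0001,0.0075,0],"spin":0},{"offset":[0.0002,0.01,0],"spin":0},{"offset":[0.0002,0.0125,0],"spin":0},{"offset":[0.0003,0.015,0],"spin":0},{"offset":[0.0004,0.0175,0],"spin":0},{"offset":[0.0004,0.02,0],"spin":0}]'
python3 -m crank '[{"offset":[0,0.0025,0],"spin":0},{"offset":[0.0001,0.005,0],"spin":0},{"offset":[0.0001,0.0075,0],"spin":0},{"offset":[0.0002,0.01,0],"spin":0},{"offset":[0.0002,0.0125,0],"spin":0},{"offset":[0.0003,0.015,0],"spin":0},{"offset":[0.0004,0.0175,0],"spin":0},{"offset":[0.0004,0.02,0],"spin":0}]'
python3 -m crank '[{"offset":[0,0.0025,0],"spin":0},{"offset":[0.0001,0.005,0],"spin":0},{"offset":[0.0001,0.0075,0],"spin":0},{"offset":[0.0002,0.01,0],"spin":0},{"offset":[0.0002,0.0125,0],"spin":0},{"offset":[0.0003,0.015,0],"spin":0},{"offset":[0.0004,0.0175,0],"spin":0},{"offset":[0.0004,0.02,0],"spin":0}]'
python3 -m crank '[{"offset":[0,0.002,0],"spin":0},{"offset":[0.0001,0.004,0],"spin":0},{"offset":[0.0001,0.006,0],"spin":0},{"offset":[0.0002,0.008,0],"spin":0},{"offset":[0.0002,0.01,0],"spin":0},{"offset":[0.0003,0.012,0],"spin":0},{"offset":[0.0003,0.0135,0],"spin":0},{"offset":[0.0003,0.0145,0],"spin":0}]'
python3 - <<'E'
from h import *
p=save('t6','top'); cv2.imwrite('pics/t6c.png',cv2.resize(p['pixels'][185:265,220:350,::-1],None,fx=6,fy=6,interpolation=2))
E
```

```text
clock: 19.23
eef_pos: [471.0, -20.5, 68.1]
eef_rot: [3.127, 0.019, 1.537]
wrist_force: [-0.1, -3.1, -0.3]
finger_gap: 75.3
clock: 19.9
eef_pos: [471.4, -0.3, 68.1]
eef_rot: [3.127, 0.019, 1.537]
wrist_force: [0.3, -1.9, 0.1]
finger_gap: 75.6
clock: 20.57
eef_pos: [471.8, 20.0, 68.1]
eef_rot: [3.127, 0.019, 1.537]
wrist_force: [0.2, -3.2, -0.7]
finger_gap: 75.2
clock: 21.23
eef_pos: [472.2, 40.2, 68.1]
eef_rot: [3.127, 0.019, 1.537]
wrist_force: [0.2, -2.7, -0.2]
finger_gap: 75.1
clock: 21.9
eef_pos: [472.5, 54.9, 68.1]
eef_rot: [3.127, 0.019, 1.537]
wrist_force: [-0.6, -3.0, -0.7]
finger_gap: 75.1
```

View pics/t6c.png

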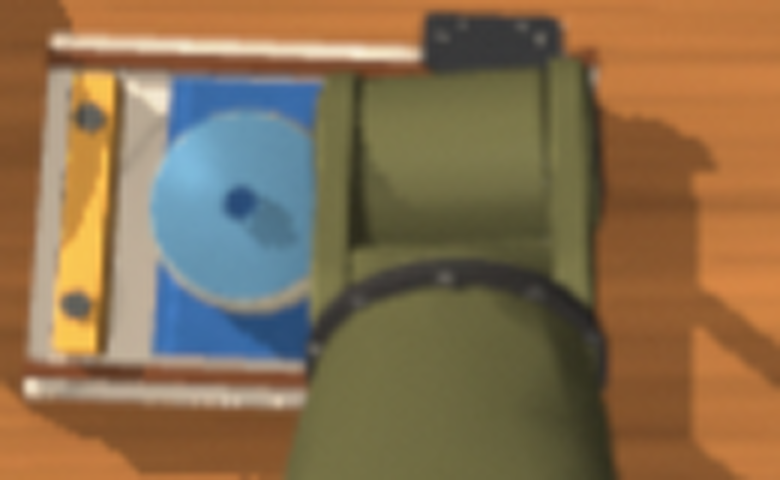

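The nose (crop column ~165) is about 27 mm short of the stop face (~112), and straight. Slowing for contact.

```bash
python3 -m crank '[{"offset":[0,0.0018,0],"spin":0},{"offset":[0.0001,0.0036,0],"spin":0},{"offset":[0.0001,0.0054,0],"spin":0},{"offset":[0.0002,0.0072,0],"spin":0},{"offset":[0.0002,0.009,0],"spin":0},{"offset":[0.0003,0.0105,0],"spin":0},{"offset":[0.0003,0.012,0],"spin":0},{"offset":[0.0003,0.0135,0],"spin":0}]'
python3 -m crank '[{"offset":[0,0.0007,0],"spin":0},{"offset":[0,0.0014,0],"spin":0},{"offset":[0,0.0021,0],"spin":0},{"offset":[0,0.0028,0],"spin":0},{"offset":[0,0.0034,0],"spin":0},{"offset":[0,0.004,0],"spin":0},{"offset":[0,0.0045,0],"spin":0},{"offset":[0,0.005,0],"spin":0}]'
```

```text
clock: 22.62
eef_pos: [472.8, 68.7, 68.1]
eef_rot: [3.127, 0.019, 1.537]
wrist_force: [-0.3, -3.6, 0.5]
finger_gap: 75.0
clock: 23.28
eef_pos: [472.8, 73.7, 68.1]
eef_rot: [3.127, 0.019, 1.537]
wrist_force: [-0.3, -2.6, -0.5]
finger_gap: 75.4
```

```bash
python3 -m crank '[{"offset":[0,0.0003,0],"spin":0},{"offset":[0,0.0006,0],"spin":0},{"offset":[0,0.0009,0],"spin":0},{"offset":[0,0.0012,0],"spin":0},{"offset":[0,0.0015,0],"spin":0},{"offset":[0,0.0018,0],"spin":0},{"offset":[0,0.002,0],"spin":0},{"offset":[0,0.0022,0],"spin":0}]'
python3 -m crank '[{"offset":[0,0.0001,0],"spin":0},{"offset":[0,0.0002,0],"spin":0},{"offset":[0,0.0003,0],"spin":0},{"offset":[0,0.0004,0],"spin":0},{"offset":[0,0.0005,0],"spin":0},{"offset":[0,0.0006,0],"spin":0},{"offset":[0,0.0007,0],"spin":0},{"offset":[0,0.0008,0],"spin":0}]'
python3 -m crank '[{"offset":[0,0.0001,0],"spin":0},{"offset":[0,0.0002,0],"spin":0},{"offset":[0,0.0003,0],"spin":0},{"offset":[0,0.0004,0],"spin":0},{"offset":[0,0.0005,0],"spin":0},{"offset":[0,0.0006,0],"spin":0},{"offset":[0,0.0007,0],"spin":0},{"offset":[0,0.0008,0],"spin":0}]'
python3 -m crank '[{"offset":[0,0.0001,0],"spin":0},{"offset":[0,0.0002,0],"spin":0},{"offset":[0,0.0003,0],"spin":0},{"offset":[0,0.0004,0],"spin":0},{"offset":[0,0.0005,0],"spin":0},{"offset":[0,0.0006,0],"spin":0},{"offset":[0,0.0007,0],"spin":0},{"offset":[0,0.0008,0],"spin":0}]'
```

```text
clock: 23.95
eef_pos: [472.9, 75.9, 68.1]
eef_rot: [3.127, 0.019, 1.537]
wrist_force: [-0.1, -2.3, -0.3]
finger_gap: 75.1
clock: 24.62
eef_pos: [472.8, 76.7, 68.1]
eef_rot: [3.127, 0.019, 1.537]
wrist_force: [-0.1, -2.1, 0.5]
finger_gap: 75.1
clock: 25.28
eef_pos: [472.9, 77.5, 68.1]
eef_rot: [3.127, 0.019, 1.537]
wrist_force: [-0.9, -2.9, -0.4]
finger_gap: 75.4
clock: 25.95
eef_pos: [472.9, 78.3, 68.1]
eef_rot: [3.127, 0.019, 1.537]
wrist_force: [0.6, -3.7, -0.2]
finger_gap: 75.0
```

```bash
python3 -m crank '[{"offset":[0,0.0001,0],"spin":0},{"offset":[0,0.0002,0],"spin":0},{"offset":[0,0.0003,0],"spin":0},{"offset":[0,0.0004,0],"spin":0},{"offset":[0,0.0005,0],"spin":0},{"offset":[0,0.0006,0],"spin":0},{"offset":[0,0.0007,0],"spin":0},{"offset":[0,0.0008,0],"spin":0}]'
python3 -m crank '[{"offset":[0,0.0001,0],"spin":0},{"offset":[0,0.0002,0],"spin":0},{"offset":[0,0.0003,0],"spin":0},{"offset":[0,0.0004,0],"spin":0},{"offset":[0,0.0005,0],"spin":0},{"offset":[0,0.0006,0],"spin":0},{"offset":[0,0.0007,0],"spin":0},{"offset":[0,0.0008,0],"spin":0}]'
python3 -m crank '[{"offset":[0,0.0001,0],"spin":0},{"offset":[0,0.0002,0],"spin":0},{"offset":[0,0.0003,0],"spin":0},{"offset":[0,0.0004,0],"spin":0},{"offset":[0,0.0005,0],"spin":0},{"offset":[0,0.0006,0],"spin":0},{"offset":[0,0.0007,0],"spin":0},{"offset":[0,0.0008,0],"spin":0}]'
python3 -m crank '[{"offset":[0,0.0001,0],"spin":0},{"offset":[0,0.0002,0],"spin":0},{"offset":[0,0.0003,0],"spin":0},{"offset":[0,0.0004,0],"spin":0},{"offset":[0,0.0005,0],"spin":0},{"offset":[0,0.0006,0],"spin":0},{"offset":[0,0.0007,0],"spin":0},{"offset":[0,0.0008,0],"spin":0}]'
```

```text
clock: 26.62
eef_pos: [472.8, 79.2, 68.1]
eef_rot: [3.127, 0.019, 1.537]
wrist_force: [-0.3, -2.3, -0.6]
finger_gap: 75.3
clock: 27.28
eef_pos: [472.8, 80.0, 68.1]
eef_rot: [3.127, 0.019, 1.537]
wrist_force: [0.5, -3.6, 0.1]
finger_gap: 74.8
clock: 27.95
eef_pos: [472.8, 80.6, 68.1]
eef_rot: [3.127, 0.02, 1.537]
wrist_force: [0.5, -6.7, 0.4]
finger_gap: 75.1
clock: 28.62
eef_pos: [472.9, 80.7, 68.1]
eef_rot: [3.127, 0.021, 1.537]
wrist_force: [0.7, -11.1, 0.4]
finger_gap: 74.6
```

Contact with the stop. Holding it for one more call, then backing off and lifting clear.

```bash
python3 -m crank '[{"offset":[0,0.0004,0],"spin":0},{"offset":[0,0.0006,0],"spin":0},{"offset":[0,0.0007,0],"spin":0},{"offset":[0,0.0008,0],"spin":0},{"offset":[0,0.0008,0],"spin":0},{"offset":[0,0.0008,0],"spin":0},{"offset":[0,0.0008,0],"spin":0},{"offset":[0,0.0008,0],"spin":0}]'
python3 -m crank '[{"offset":[0,0.0002,0],"spin":0},{"offset":[0,-0.0003,0],"spin":0},{"offset":[0,-0.001,0],"spin":0},{"offset":[0,-0.002,0],"spin":0},{"offset":[0,-0.003,0.001],"spin":0},{"offset":[0,-0.004,0.003],"spin":0},{"offset":[0,-0.006,0.006],"spin":0},{"offset":[0,-0.008,0.010],"spin":0}]'
python3 -m crank '[{"offset":[0,-0.003,0.006],"spin":0},{"offset":[0,-0.009,0.015],"spin":0},{"offset":[0,-0.020,0.03],"spin":0},{"offset":[0,-0.035,0.05],"spin":0},{"offset":[0,-0.055,0.07],"spin":0},{"offset":[0,-0.075,0.09],"spin":0},{"offset":[0,-0.095,0.1],"spin":0},{"offset":[0,-0.11,0.11],"spin":0}]'
python3 -m crank '[{"offset":[0,-0.025,0],"spin":0},{"offset":[0,-0.05,0],"spin":0},{"offset":[0,-0.075,0],"spin":0},{"offset":[0,-0.10,0],"spin":0},{"offset":[0,-0.12,0],"spin":0},{"offset":[0,-0.135,0],"spin":0},{"offset":[0,-0.145,0],"spin":0},{"offset":[0,-0.15,0],"spin":0}]'
python3 - <<'E'
from h import *
p=save('t7','top'); cv2.imwrite('pics/t7c.png',cv2.resize(p['pixels'][185:265,220:350,::-1],None,fx=6,fy=6,interpolation=2))
m=manip.masks_of(p,'tray')[0]['mask']; v,u=np.nonzero(m)
print(cv2.minAreaRect(at_z(p,np.c_[u,v],60)[:,:2].astype(np.float32)),u.min(),u.max())
print(manip.read_state()['wrist_force'])
E
```

```text
clock: 29.28
eef_pos: [473.0, 80.7, 68.1]
eef_rot: [3.127, 0.022, 1.537]
wrist_force: [-0.2, -12.2, 0.2]
finger_gap: 75.1
clock: 29.95
eef_pos: [472.9, 72.6, 78.4]
eef_rot: [3.127, 0.022, 1.537]
wrist_force: [-0.2, 0.2, 0.1]
finger_gap: 75.3
clock: 30.62
eef_pos: [472.9, -39.1, 190.4]
eef_rot: [3.125, 0.022, 1.536]
wrist_force: [0.1, -0.2, -0.5]
finger_gap: 75.3
clock: 31.28
eef_pos: [472.7, -190.4, 191.0]
eef_rot: [3.125, 0.023, 1.535]
wrist_force: [-0.8, -0.6, -1.0]
finger_gap: 74.9
((474.54180908203125, 159.8273468017578), (231.4614715576172, 156.479736328125), 88.23017883300781) 236 308
[-0.02449224  0.35034719 -0.52209877]
```

View pics/t7c.png

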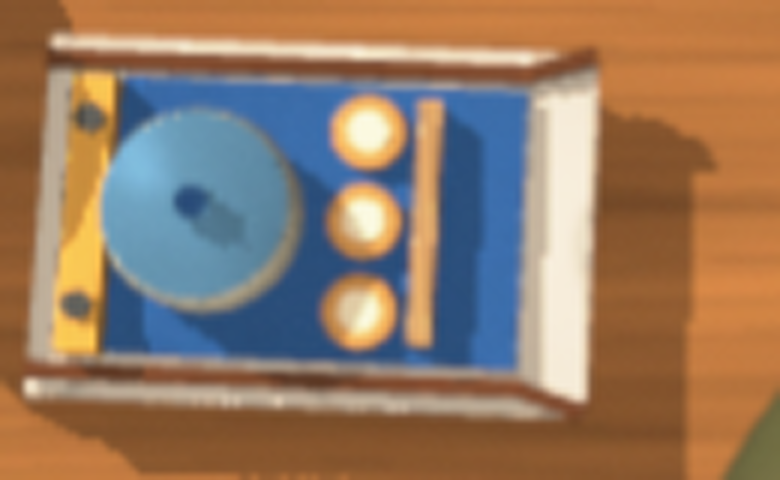

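The tray is flush against the stop along its whole front edge (crop column ~105–118), straight between the rails, and the robot is clear. Handing in.

```bash
python3 -c "
from cell import manip; print(manip.sign_off())"
```

```text
the job is handed in; nothing more can be done
None
```

The tray is home against the brass stop and the job is handed in at about 31 s of the 72 s allowed; the hand-in reports no verdict.

- **Crossing:** I held the ledge down with about 7–11 N while the nose crossed. Once the nose was about 35 mm onto the marble, I eased off and pushed only on the bar. The side pictures showed the tray level throughout.
- **Pressing home:** The wrist force reached 11–12 N. Taking off roughly 3 N of sliding friction leaves about 8–9 N on the stop. That figure is inferred, not measured directly.
- **Final state:** The last top picture shows the front edge flush with the stop and the tray straight (about −1.8°, against about −2.1° for the risers). The arm is clear and the wrist force is about zero.
- **Disagreements:**
  - The tool tilted by about 0.02 rad while pressing, with no visible effect on the tray.
  - The last tray mask measured 231 mm long against the true 220 mm, probably mask spill-over. I judged the fit at the stop from the picture and the contact force instead.
- **Not checked:** I did not measure the bystanders again at the end. The arm kept clear of them all along.

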